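Prop the annealing kiln's lid ajar to cool

ROBOT

A 7-joint arm with a two-finger parallel gripper is mounted at the origin on the work surface. World frame = base frame: x ahead of the robot, y to its left, z up, the work surface at z = 0. Lengths are in m, angles in rad, forces in N, time in s.
With the tool pointing down it reaches from about 0.4 to 0.9 m from the base axis. Payload 5.6 kg.
Tool frame: the origin (TCP) lies midway between the tips of the shut fingers; the grasp point (between the pads) lies 19 mm behind it; y points along the fingers, z is the direction in which the jaws open and shut, and the axes are right-handed (so a half turn about y gives the same grasp; the last joint's range is limited). The gripper opens to 92 mm and grips with 3 to 60 N. Pads are 20 mm wide; open, the fingers measure 128 mm over their backs; the gripper's body (75 mm by 189 mm) begins 69 mm behind the grasp point.
Start: joints at [-0.043, 0.468, -0.012, 1.603, 0.006, 1.071, -0.056], TCP at [0.65, -0, 0.215] pointing down, gripper open.
Joint ranges: [-2.53, 2.53], [-0.31, 2.02], [-1.57, 1.55], [0.28, 2.44], [-1.29, 4.43], [0.15, 1.84], [-2.92, 2.92]. Speed limits (rad/s): [2.57, 2.57, 3.14, 3.14, 3.14, 3.14, 3.14].

INTERFACE

Orientations are given as a 3x3 rotation matrix whose columns are the frame's x, y, z axes.
In Python, from station import env, effector, solver, viewer, workorder, search_frame, tip_of gives the robot as it stands. Calls block until the motion is done:
- env.reach(position, orientation): joint-space move of the TCP to a pose.
- env.movel(position, frame=None, rate=0.15): straight line of the TCP; frame=None keeps the orientation; rate is the mean speed in m/s.
- env.goto_joints(angles): joint-space move.
- effector.release() and effector.grasp(squeeze=None): open the fingers fully, or close them until they stop; squeeze is the grip in N (None keeps the last).
- env.pause(seconds).
- solver.inverse_kinematics(position, orientation): joint angles nearest the present ones, or None.
- env.sense(): the state.
- viewer.read_camera(name): name is "scene" or "side" or "wrist"; returns (picture, depth): 420x560x3 uint8, red, green, blue; 420x560 float32, m along the optical axis (not along the pixel's ray), 0 where there is no reading.
- viewer.camera_info(name): a dict with "intrinsics" (3x3 intrinsics, pixels), "eye" and "rotation" of the camera in the world; the wrist camera has in their place "T_tool_cam" (4x4, takes a point from camera to tool coordinates, whose origin is the TCP and whose axes are the tool frame's). Camera axes: x right, y up, looking along -z (the intrinsics and any distortion apply to the point x, -y, -z); pixel columns grow to the right and rows downward; lengths in m; the calibration is good to about 2 mm. The wrist camera is an equidistant fisheye: a pixel r from the principal point sees the ray r / f radians off the axis. A picture is of the moment at which its call begins: read the wrist's pose just before it. camera_info takes no time and is no camera call.
A pose or a line that the arm cannot do raises env.PlanningError and nothing moves.
- workorder.finish_job(): hands the job in, once; it reports no verdict.
Trained networks look in the newest picture that a camera, given by its name, has taken for a name from the list of things; names that differ only in an ending like _2 or _b are one class to them, and where a whole thing is asked for, a point or a joint stands for the part that bears it (a point fixed in the world has none). Each returns a list of dicts, best first, with "score" (0 to 1); they miss things now and then, are a little off and sometimes report something else, mostly with a low value. They report only what shows in the picture. A call takes as long as a camera call.
- search_frame(camera, name): "at" ([x, y, z] in m, in world coordinates, good to about 4 mm: the middle of the surface that is visible of it).
- tip_of(camera, name): "at" ([x, y, z] in m, in world coordinates, good to about 4 mm: a listed point, or the origin of a listed thing).
The state is a dict: "t": time; "joint_positions": joint angles; "joint_velocities": joint speeds; "tau": joint torques, N m; "ee_pos": TCP position; "tcp_rot": TCP orientation; "wrist_force": force on the tool from outside, world axes, zero at the start; "moment": the same for the moment, N m; "gripper_width": finger opening in m.
Only numpy, scipy, OpenCV 4.12 (cv2) and the standard library are available. Lean on these libraries where they do the work, as an engineer would, in place of code of your own. Each camera call takes 0.05 s, during which the arm holds its last target.

TASK

The kiln has finished its annealing run: vent it by propping its lid ajar. Raise the lid by its handle until its stay holds it, swing the prop rod up out of its clip on the kiln's side wall, and let the lid down so that the rod's ball tip sits in the slot under the lid's bracket and carries the lid. Leave the glass in the kiln and everything standing round it where it is.

Things in the scene. Friction and masses are not known exactly. Their poses are not given: they have to be found in the camera images.
- kiln: Small bench-top annealing kiln, a grey sheet-metal box on rubber feet, fixed to the bench: 210 mm deep (its x), 260 mm wide (its y), rim 130 mm high, lined with white fibre. Origin: centre of its footprint on the bench; x points from its front (handle side) to its back (hinge side), z up. A white controller housing (50 mm thick) is on its -y end wall; the prop rod is outside its +y end wall (wall face at y = +130 mm).
- kiln_hinge (a point): Middle of the lid's hinge axis, which runs along the kiln's y, at kiln x = +105, y = 0, z = 130 mm.
- lid (a joint): Lid angle in rad, 0 shut, growing as the front edge rises, stop at 1.15. The lid weighs 0.8 kg. Its friction stay holds it by itself above about 0.85 (open it to 0.9 to 1.0); below about 0.75 it sinks slowly shut when let go. Raising it takes about 6 N at the handle. Propped on the rod it stands at about 0.45.
- lid_handle (a point): Centre of the lid's handle: black round bar, 14 mm thick, 130 mm long, along the kiln's y, standing 33 mm clear of the lid's front edge on two 10 mm posts at 55 mm either side. On the lid, 249 mm from the hinge axis and 19 mm above it with the lid shut (kiln x = -144, z = 149 mm). The lid slab is 30 mm thick, from 4 to 34 mm above the hinge axis, as wide as the kiln.
- lid_slot (a point): Seat of the slot in the lid: where the centre of the rod's ball lies when home. Lid's own axes as the kiln's when shut; 130 mm from the hinge axis along the lid, at its height, in the rod's plane (kiln y = +165 mm). The slot is between two steel cheeks under a steel plate bracket that sticks out 56 mm from the lid's +y edge; it is 16 mm wide, 26 mm long along y, and flares below to a mouth 40 mm wide (along the lid) 34 mm below the seat, so that it guides the ball in.
- prop_rod (a joint): Prop rod angle in rad: 0 lying level in its clip, pointing to the kiln's back; grows as the tip swings up, about 1.57 is upright. Its pivot is stiff: it stays where it is left and takes about 1 N at its middle to move. Seated in the slot it stands at 1.00; set at 0.92 to 1.08 it is caught and centred by the slot's mouth as the lid sinks.
- rod_pivot (a point): Pivot of the prop rod, axis along the kiln's y, on a stud with a 20 mm nut outside: kiln x = -80, y = +165, z = 80 mm. The rod swings in the upright plane 35 mm outside the end wall.
- rod_mid (a point): Point on the rod's axis 60 mm from the pivot; a good place to lift it. The rod is 8 mm round steel, 60 g, with free space of 31 mm between it and the kiln wall; below it there is only the bench, 80 mm down, and at most the flat paddle.
- rod_tip (a point): Centre of the rod's 12 mm ball tip, 126 mm from the pivot. The open-topped stowing clip, 16 mm wide, holds the rod 110 mm from the pivot.
- glass_flange: Annealed glass piece inside the kiln, 72 mm round and 55 mm high; origin under its centre.
- flask: Round-bottomed flask on a cork ring, 92 mm round, 155 mm high; origin under its centre.
- pick_cup: Steel cup with picks and rods, 72 mm round, 170 mm high with the picks; origin under its centre.
- bell: Glass bell with a flanged foot, 100 mm round, 130 mm high; origin under its centre.
- paddle: Graphite paddle with a wooden handle lying flat, 203 mm long along its x, 55 mm wide, 20 mm high; origin near its middle.
- tray: White plastic tray of tube offcuts, 160 x 110 x 35 mm; origin under its centre.
- torch: Hand torch on its steel rest, 175 mm long along its x, 62 mm high; origin under it near its middle.

How it is judged:
On the way, in this order (a step that is already met when the one before it is completed fails the run):
1. the lid has been raised to where its stay holds it, the rod still in its clip (value of joint lid above 0.78 rad and value of joint prop_rod below 0.25 rad), for 0.2 s.
2. the prop rod has been swung up while the lid is held open (value of joint prop_rod above 0.8 rad and value of joint lid above 0.5 rad), for 0.2 s.
At the end, for the whole second after the job is handed in: The lid rests, still, on the prop rod: the rod's ball tip lies within 8 mm of the slot's seat, the lid stands between 0.40 and 0.50 rad, and lid and rod are at rest (distance between rod_tip and lid_slot below 0.008 m and value of joint lid between 0.4 and 0.5 rad and velocity of joint lid between -0.02 and 0.02 rad/s and velocity of joint prop_rod between -0.02 and 0.02 rad/s); the robot touches nothing.
It fails at once if the glass in the kiln or a thing standing round it was shifted by more than 30 mm or knocked over (distance of any of glass_flange, flask, pick_cup, bell, paddle, tray, torch from where it was at the start of the episode above 0.03 m or angle between any of glass_flange, flask, pick_cup, bell, paddle, tray, torch's own z axis and vertical above 0.5 rad).
It also fails if it takes over 64 s, if anything falls off the work surface, if the arm or the gripper's body presses on something with over 40 N, if the wrist force passes 120 N, or if a joint passes its speed limit or range.

## Working session

There is one attempt and no reset: what is moved stays moved. The work goes in short steps, each a Python script; the robot and the scene stay as the last script left them, time stands still between calls to the robot, and variables do not carry over. Pictures are saved under pics/ and viewed, and the job is handed in when it is done.

```bash
ls; mkdir -p pics
python3 - <<'E'
from station import env, effector, solver, viewer, workorder, search_frame, tip_of
import cv2
for c in ["scene","side","wrist"]:
    p,d=viewer.read_camera(c); cv2.imwrite(f"pics/a_{c}.png",p[:,:,::-1])
    i=viewer.camera_info(c); print(c,{k:v for k,v in i.items()})
    for n in ["kiln","lid_handle","kiln_hinge","rod_pivot","rod_mid","rod_tip","lid_slot","flask","pick_cup","bell","paddle","tray","torch"]:
        r=tip_of(c,n)[:2]; print(n,[( [round(float(v),3) for v in x["at"]],round(float(x["score"]),2)) for x in r])
s=env.sense();print(s["t"],s["ee_pos"],s["tcp_rot"],s["gripper_width"])
E
```

```text
pics
scene {'intrinsics': array([[521.17263952,   0.        , 282.64718125],
       [  0.        , 521.17263952, 205.15153489],
       [  0.        ,   0.        ,   1.        ]]), 'eye': array([1.43012864, 0.75524129, 0.90593049]), 'rotation': array([[-0.6582344 , -0.40545736,  0.6342963 ],
       [ 0.75255266, -0.37655406,  0.54025136],
       [ 0.01979796,  0.8329534 ,  0.55298885]])}
kiln [([0.572, 0.007, 0.002], 0.9)]
lid_handle [([0.431, 0.044, 0.148], 0.82), ([0.624, 0.302, -0.0], 0.23)]
kiln_hinge [([0.672, -0.018, 0.13], 0.65)]
rod_pivot [([0.536, 0.191, 0.08], 0.65)]
rod_mid [([0.595, 0.176, 0.083], 0.73)]
rod_tip [([0.652, 0.16, 0.079], 0.72)]
lid_slot [([0.588, 0.175, 0.131], 0.67)]
flask [([0.486, 0.308, 0.004], 0.76)]
pick_cup [([0.376, -0.244, -0.0], 0.71)]
bell [([0.759, 0.211, 0.002], 0.78)]
paddle [([0.625, 0.302, -0.002], 0.87), ([0.594, 0.178, 0.081], 0.24)]
tray [([0.543, -0.298, -0.001], 0.82)]
torch []
side {'intrinsics': array([[459.43396698,   0.        , 277.67044003],
       [  0.        , 459.43396698, 208.57404794],
       [  0.        ,   0.        ,   1
[... 1066 characters left out ...]
68429226e-04],
       [ 0.00000000e+00,  0.00000000e+00,  0.00000000e+00,
         1.00000000e+00]])}
kiln []
lid_handle [([0.434, 0.045, 0.149], 0.7)]
kiln_hinge [([0.674, -0.014, 0.131], 0.87)]
rod_pivot [([0.535, 0.19, 0.076], 0.87)]
rod_mid []
rod_tip [([0.654, 0.158, 0.077], 0.91)]
lid_slot [([0.589, 0.178, 0.13], 0.78)]
flask []
pick_cup []
bell [([0.76, 0.212, -0.001], 0.89)]
paddle []
tray [([0.542, -0.297, -0.002], 0.79)]
torch [([0.432, 0.044, 0.154], 0.74)]
2.1 [ 6.49994955e-01 -4.91907325e-05  2.14589457e-01] [[-3.55216526e-05  5.62483390e-08  9.99999999e-01]
 [-9.99999996e-01 -8.02370816e-05 -3.55216480e-05]
 [ 8.02370796e-05 -9.99999997e-01  5.90984925e-08]] 0.09199120634826931
```

View images.

View pics/a_scene.png

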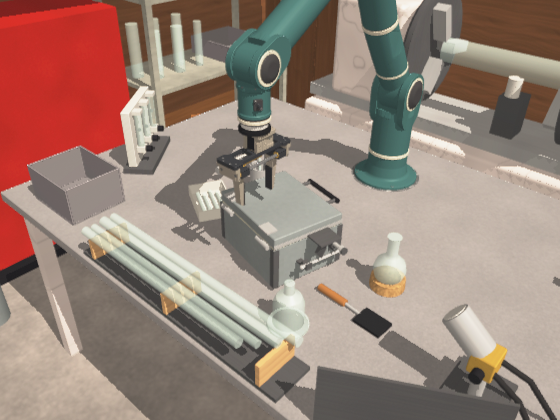

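View pics/a_side.png

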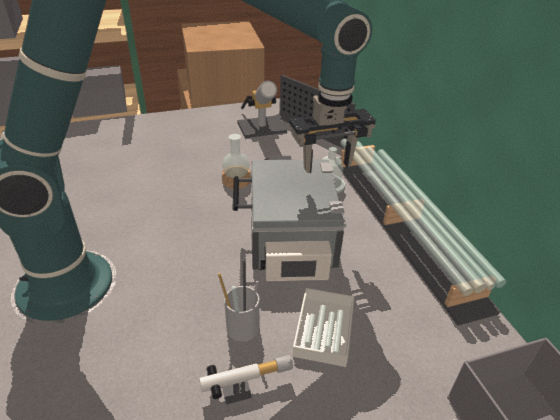

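View pics/a_wrist.png

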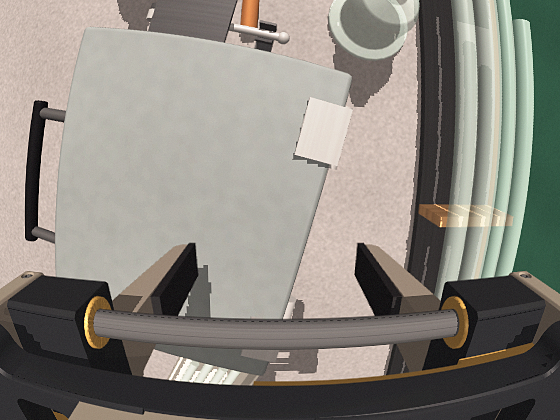

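```bash
cat > h.py <<'E'
from station import env, effector, solver, viewer, workorder, search_frame, tip_of
import numpy as np, cv2
K={'handle':(-.144,0),'hinge':(.105,0),'pivot':(-.08,.165),'mid':(-.02,.165),'tip':(.046,.165),'slot':(-.025,.165),'o':(0,0)}
W=[('o',.572,.007),('handle',.431,.044),('handle',.434,.045),('hinge',.672,-.018),('hinge',.67,-.014),('hinge',.674,-.014),
('pivot',.536,.191),('pivot',.535,.19),('mid',.595,.176),('tip',.652,.16),('tip',.654,.158),('slot',.588,.175),('slot',.585,.181),('slot',.589,.178)]
A=np.array([K[w[0]] for w in W]);B=np.array([w[1:] for w in W])
a0,b0=A.mean(0),B.mean(0);U,S,Vt=np.linalg.svd((A-a0).T@(B-b0));R2=(U@Vt).T
t2=b0-R2@a0; yaw=np.arctan2(R2[1,0],R2[0,0]); resid=B-(A@R2.T+t2)
R=np.eye(3);R[:2,:2]=R2
def k2w(p): return R@np.array(p,float)+np.array([t2[0],t2[1],0])
def rot(d,zj): # kiln-frame tool direction d and jaw dir zj
    y=np.array(d,float);y/=np.linalg.norm(y);z=np.array(zj,float);z-=y*(z@y);z/=np.linalg.norm(z)
    return R@np.column_stack([np.cross(y,z),y,z])
def handle(th): # kiln coordinates
    a=th+np.arctan2(.019,.249);r=np.hypot(.249,.019)
    return np.array([.105-r*np.cos(a),0,.13+r*np.sin(a)])
def hrot(t,s=1): # t: tilt below horizontal of tool dir, pointing +x kiln
    return rot((np.cos(t),0,-np.sin(t)),(s*np.sin(t),0,s*np.cos(t)))
def st(m=""):
    s=env.sense();print(m,"t",round(s["t"],2),"tcp",s["ee_pos"].round(4),"F",np.round(s["wrist_force"],1),"w",round(s["gripper_width"],4));return s
E
python3 - <<'E'
from h import *
print(yaw,t2,np.abs(resid).max(0)); 
q0=env.sense()["joint_positions"]
print([x for x in dir(env) if x[0]!='_'])
for deg in (20,30,40,50,60,70,80):
  t=np.radians(deg)
  for s in (1,-1):
    M=hrot(t,s); row=[]
    for th in (0,.3,.6,.95,1.05):
        for back in (0,.1):
            p=k2w(handle(th))+M[:,1]*(.012-back)
            try:q=solver.inverse_kinematics(p,M)
            except Exception as e:q=None
            row.append('-' if q is None else 'Y')
    print(deg,s,''.join(row))
d=[]
for deg in (30,45,60):
  for s in (1,-1):
    for dx in (0,.2,.4,-.3):
      a=np.radians(deg);M=rot((dx,-np.sin(a),-np.cos(a)),(0,s*np.cos(a),-s*np.sin(a)))
      print(deg,s,dx,[None if (q:=solver.inverse_kinematics(k2w(p),M)) is None else np.round(q,2).tolist() for p in [(-.03,.15,.05),(-.045,.15,.12)]])
E
```

```text
-0.24697987503190366 [0.57115457 0.01041474] [0.00409735 0.00448024]
['PlanningError', 'goto_joints', 'movel', 'pause', 'reach', 'sense']
20 1 --------Y-
20 -1 ----------
30 1 ------Y-Y-
30 -1 ------Y-Y-
40 1 ------Y-Y-
40 -1 ------Y-Y-
50 1 ----Y-YYYY
50 -1 ----Y-YYYY
60 1 --YYYYYYYY
60 -1 --YYYYYYYY
70 1 YYYYYYYYYY
70 -1 YYYYYYYYYY
80 1 YYYYYYYYYY
80 -1 YYYYYYYYYY
30 1 0 [[-0.4, 0.8, -0.2, 1.57, 0.52, 1.24, 0.47], [-0.39, 0.69, -0.23, 1.59, 0.5, 1.33, 0.49]]
30 1 0.2 [[-0.49, 0.74, -0.15, 1.71, 0.67, 1.09, 0.32], [-0.48, 0.63, -0.19, 1.72, 0.64, 1.19, 0.37]]
30 1 0.4 [[-0.6, 0.7, -0.08, 1.84, 0.84, 0.98, 0.14], [-0.58, 0.58, -0.13, 1.85, 0.8, 1.08, 0.21]]
30 1 -0.3 [[-0.3, 0.92, -0.23, 1.37, 0.34, 1.47, 0.61], [-0.29, 0.82, -0.25, 1.39, 0.33, 1.55, 0.61]]
30 -1 0 [[-0.83, 0.83, 0.45, 1.61, 0.07, 1.11, -2.32], [-0.83, 0.71, 0.42, 1.62, 0.13, 1.21, -2.34]]
30 -1 0.2 [[-0.96, 0.79, 0.52, 1.75, 0.18, 0.92, -2.43], [-0.96, 0.66, 0.48, 1.76, 0.26, 1.03, -2.46]]
30 -1 0.4 [[-1.13, 0.8, 0.64, 1.87, 0.28, 0.73, -2.55], [-1.11, 0.64, 0.57, 1.88, 0.39, 0.87, -2.6]]
30 -1 -0.3 [[-0.69, 0.93, 0
[... 947 characters left out ...]
 -0.17, 1.35, 0.67, 1.79, 0.41]]
60 1 0.2 [[-0.62, 1.02, -0.13, 1.45, 0.79, 1.6, 0.32], [-0.62, 0.91, -0.15, 1.49, 0.78, 1.67, 0.35]]
60 1 0.4 [[-0.7, 0.98, -0.08, 1.58, 0.9, 1.49, 0.24], [-0.7, 0.86, -0.11, 1.62, 0.88, 1.55, 0.28]]
60 1 -0.3 [[-0.65, 1.17, 0.21, 1.11, 0.28, 1.83, 0.62], None]
60 -1 0 [[-0.95, 1.14, 0.55, 1.34, 0.21, 1.53, -2.4], [-0.96, 1.02, 0.53, 1.39, 0.27, 1.59, -2.4]]
60 -1 0.2 [[-1.07, 1.11, 0.6, 1.48, 0.29, 1.35, -2.45], [-1.08, 0.98, 0.57, 1.53, 0.36, 1.42, -2.45]]
60 -1 0.4 [[-1.19, 1.1, 0.65, 1.62, 0.37, 1.17, -2.52], [-1.17, 0.94, 0.59, 1.66, 0.48, 1.27, -2.54]]
60 -1 -0.3 [[-0.79, 1.22, 0.51, 1.13, 0.08, 1.79, -2.36], [-0.83, 1.11, 0.54, 1.19, 0.1, 1.84, -2.33]]
```

```bash
cat >> h.py <<'E'
def hrot2(t,ph,s=1):
    return rot((np.cos(t)*np.cos(ph),np.sin(ph),-np.sin(t)*np.cos(ph)),(s*np.sin(t),0,s*np.cos(t)))
E
python3 - <<'E'
from h import *
for td in (30,40,45,50,55,60):
  for pd in (-70,-60,-50,-40,-30,-20,20,30,40,50,60,70):
   for s in (1,-1):
    M=hrot2(np.radians(td),np.radians(pd),s); row=''
    for th,back in ((0,0),(0,.06),(0,.1),(.3,0),(.6,0),(1,0),(1,.08)):
        p=k2w(handle(th))+M[:,1]*(.012-back)
        row+='-' if solver.inverse_kinematics(p,M) is None else 'Y'
    if row[0]=='Y': print(td,pd,s,row)
E
```

```text
30 -70 1 YYYYYYY
30 -70 -1 YYYYYYY
30 -60 1 YYYYYYY
30 -60 -1 YYYYYYY
30 -50 1 YYYYYYY
30 -50 -1 YYYYYYY
30 -40 1 YYYYYYY
30 -40 -1 YYYYYYY
30 -30 1 YYYYYYY
30 -30 -1 YYYYYYY
30 70 1 YYYYYYY
30 70 -1 YYYYYYY
40 -70 1 YYYYYYY
40 -70 -1 YYYYYYY
40 -60 1 YYYYYYY
40 -60 -1 YYYYYYY
40 -50 1 YYYYYYY
40 -50 -1 YYYYYYY
40 -40 1 YYYYYYY
40 -40 -1 YYYYYYY
40 -30 1 YYYYYYY
40 -30 -1 YYYYYYY
40 70 1 YYYYYYY
40 70 -1 YYYYYYY
45 -70 1 YYYYYYY
45 -70 -1 YYYYYYY
45 -60 1 YYYYYYY
45 -60 -1 YYYYYYY
45 -50 1 YYYYYYY
45 -50 -1 YYYYYYY
45 -40 1 YYYYYYY
45 -40 -1 YYYYYYY
45 -30 1 YYYYYYY
45 -30 -1 YYYYYYY
45 -20 1 YYYYYYY
45 70 1 YYYYYYY
45 70 -1 YYYYYYY
50 -70 1 YYYYYYY
50 -70 -1 YYYYYYY
50 -60 1 YYYYYYY
50 -60 -1 YYYYYYY
50 -50 1 YYYYYYY
50 -50 -1 YYYYYYY
50 -40 1 YYYYYYY
50 -40 -1 YYYYYYY
50 -30 1 YYYYYYY
50 -30 -1 YYYYYYY
50 -20 1 YYYYYYY
50 -20 -1 YYYYYYY
50 70 1 YYYYYYY
50 70 -1 YYYYYYY
55 -70 1 YYYYYYY
55 -70 -1 YYYYYYY
55 -60 1 YYYYYYY
55 -60 -1 YYYYYYY
55 -50 1 YYYYYYY
55 -50 -1 YYYYYYY
55 -40 1 YYYYYYY
55 -40 -1 YYYYYYY
55 -30 1 YYYYYYY
55 -30 -1 YYYYYYY
55 -20 1 YYYYYYY
55 -20 -1 YYYYYYY
55 60 1 YYYYYYY
55 70 1 YYYYYYY
55 70 -1 YYYYYYY
60 -70 1 YYYYYYY
60 -70 -1 YYYYYYY
60 -60 1 YYYYYYY
60 -60 -1 YYYYYYY
60 -50 1 YYYYYYY
60 -50 -1 YYYYYYY
60 -40 1 YYYYYYY
60 -40 -1 YYYYYYY
60 -30 1 YYYYYYY
60 -30 -1 YYYYYYY
60 -20 1 YYYYYYY
60 -20 -1 YYYYYYY
60 60 1 YYYYYYY
60 60 -1 YYYYYYY
60 70 1 YYYYYYY
60 70 -1 YYYYYYY
```

Run:
```python
from h import *
print(k2w(handle(0)))
for s in (1,-1):
  for pd in (-30,-40):
    M=hrot2(np.radians(45),np.radians(pd),s)
    print(s,pd)
    for th,back,up in ((0,.12,.12),(0,.1,0),(0,0,0),(.5,0,0),(1,0,0),(1,.1,0)):
        p=k2w(handle(th))+M[:,1]*(.010-back)+[0,0,up]
        q=solver.inverse_kinematics(p,M);print(p.round(3),None if q is None else np.round(q,2))
```

```text
[0.43152422 0.04561937 0.149     ]
1 -30
[0.38  0.115 0.336] [-0.45  0.08 -0.62  2.16  0.85  1.48 -1.88]
[0.389 0.103 0.204] [-0.7   0.3  -0.34  2.3   0.96  1.28 -2.18]
[0.436 0.039 0.143] [-0.49  0.43 -0.37  2.35  1.22  1.16 -2.3 ]
[0.475 0.03  0.26 ] [-0.44  0.19 -0.31  2.24  1.08  1.19 -1.9 ]
[0.563 0.007 0.344] [-0.51  0.15 -0.05  2.04  1.05  1.16 -1.59]
[0.516 0.071 0.405] [-0.53  0.08 -0.22  1.97  0.95  1.37 -1.56]
1 -40
[0.391 0.129 0.329] [-0.75  0.23 -0.3   2.06  0.82  1.61 -1.92]
[0.398 0.114 0.198] [-0.88  0.43 -0.13  2.17  0.87  1.37 -2.13]
[0.435 0.038 0.144] [-0.92  0.5   0.12  2.27  0.99  1.12 -2.16]
[0.474 0.028 0.261] [-0.72  0.29 -0.03  2.17  0.99  1.31 -1.89]
[0.562 0.006 0.344] [-0.7   0.25  0.13  1.97  1.01  1.3  -1.61]
[0.525 0.082 0.399] [-0.74  0.22 -0.01  1.88  0.94  1.51 -1.6 ]
-1 -30
[0.38  0.115 0.336] [-0.57  0.07 -0.49  2.16  0.84  1.47  1.27]
[0.389 0.103 0.204] [-0.6   0.31 -0.46  2.29  0.98  1.31  0.95]
[0.436 0.039 0.143] [-0.51  0.43 -0.34  2.35  1.21  1.15  0.85]
[0.475 0.03  0.26 ] [-0.39  0.2  -0.36  2.24  1.09  1.2   1.23]
[0.563 0.007 0.344] [-0.26  0.17 -0.33  2.03  1.08  1.2   1.53]
[0.516 0.071 0.405] [-0.37  0.09 -0.39  1.96  0.96  1.38  1.57]
-1 -40
[0.391 0.129 0.329] [-0.59  0.25 -0.49  2.05  0.84  1.64  1.19]
[0.398 0.114 0.198] [-0.61  0.47 -0.45  2.16  0.94  1.48  0.94]
[0.435 0.038 0.144] [-0.52  0.54 -0.35  2.24  1.11  1.32  0.88]
[0.474 0.028 0.261] [-0.41  0.32 -0.38  2.15  1.05  1.4   1.2 ]
[0.562 0.006 0.344] [-0.29  0.29 -0.36  1.95  1.09  1.41  1.48]
[0.525 0.082 0.399] [-0.4   0.25 -0.41  1.86  1.    1.59  1.5 ]
```

```bash
cat >> h.py <<'E'
MH=hrot2(np.radians(45),np.radians(-40),-1)
def hp(th,back=0,up=0,e=.009): return k2w(handle(th))+MH[:,1]*(e-back)+np.array([0,0,up])
E
python3 - <<'E'
from h import *
env.movel([.6,.03,.36],rate=.25); st()
env.reach(hp(0,.12,.12),MH); st()
env.movel(hp(0,.09),rate=.2); st()
for c in ("scene","side"):
    p,d=viewer.read_camera(c); cv2.imwrite(f"pics/b_{c}.png",p[:,:,::-1])
    print([ (x["at"],x["score"]) for x in tip_of(c,"lid_handle")[:2]])
E
```

```text
t 2.88 tcp [0.5996 0.0296 0.3588] F [-0.   0.1 -1. ] w 0.0919
 t 4.06 tcp [0.3911 0.1288 0.3286] F [ 1.3 -0.6  0.1] w 0.092
 t 4.9 tcp [0.4021 0.1071 0.1934] F [ 0.   0.9 -0.5] w 0.0919
[([0.4279, 0.0439, 0.1518], 0.76)]
[([0.4338, 0.0474, 0.1494], 0.63)]
```

```bash
python3 -c "
import cv2,numpy as np
a=cv2.imread('pics/b_scene.png')[60:330,150:430];b=cv2.imread('pics/b_side.png')[60:330,150:430]
cv2.imwrite('pics/b.png',cv2.resize(np.hstack([a,b]),(800,386)))"
```

```text
(no output)
```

View pics/b.png

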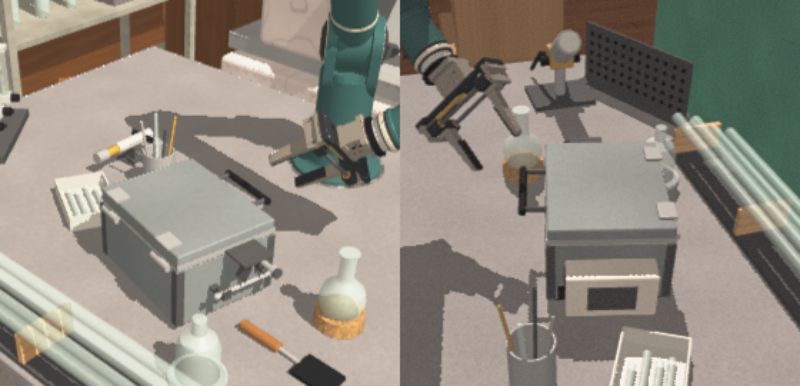

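The picture shows the open gripper in front of the handle (left panel near (320,165), bar at (245,185)), clear of the flask. I'll approach and grasp.

Run:
```python
from h import *
env.movel(hp(0),rate=.12); s=st("in")
if np.linalg.norm(s["wrist_force"])<8:
    effector.grasp(25); s=st("grasp")
p,d=viewer.read_camera("scene"); cv2.imwrite("pics/c1.png",cv2.resize(p[100:300,180:450,::-1],None,fx=2.5,fy=2.5))
```

```text
in t 6.0 tcp [0.4349 0.0394 0.1442] F [-1.3  0.1 -0.1] w 0.0919
grasp t 7.17 tcp [0.4344 0.0389 0.1436] F [-0.7  1.2 -2.7] w 0.0128
```

View pics/c1.png

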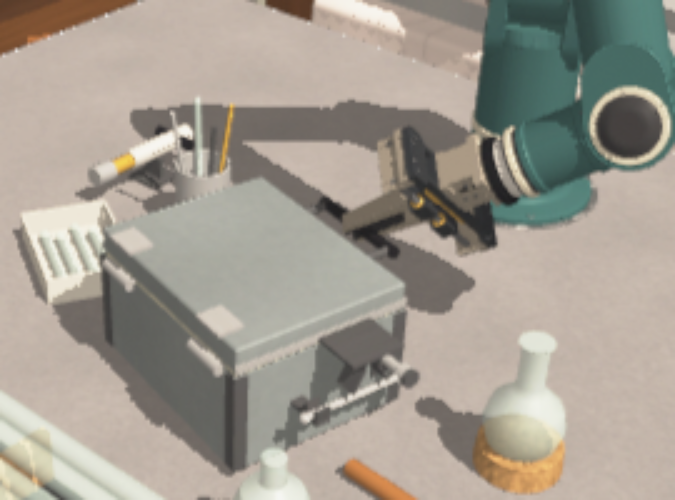

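The fingers hold the bar (width 13 mm). Lifting along the hinge arc.

Run:
```python
from h import *
off=env.sense()["ee_pos"]-k2w(handle(0))
for th in (.08,.24,.4,.56,.72,.86,.98):
    env.movel(k2w(handle(th))+off,rate=.12); s=st(th)
    if np.linalg.norm(s["wrist_force"])>45: print("stop");break
p,d=viewer.read_camera("scene"); cv2.imwrite("pics/d1.png",p[:,:,::-1])
for n in ("lid_handle","lid_slot","rod_mid","rod_tip","rod_pivot"):
    print(n,[(np.round(x["at"],3),round(x["score"],2)) for x in tip_of("scene",n)[:1]])
print(k2w(handle(.98)))
```

```text
0.08 t 7.53 tcp [0.4363 0.0384 0.1636] F [-3.   1.2 -2. ] w 0.0133
0.24 t 8.01 tcp [0.4446 0.0362 0.2024] F [-8.2  4.1  0.7] w 0.0131
0.4 t 8.49 tcp [0.4595 0.0324 0.2397] F [-9.2  4.6  3.5] w 0.0129
0.56 t 8.97 tcp [0.4806 0.0271 0.274 ] F [-7.1  3.4  3.2] w 0.0134
0.72 t 9.46 tcp [0.5062 0.0205 0.3037] F [-4.9  2.   3.4] w 0.0134
0.86 t 9.9 tcp [0.532  0.0139 0.3258] F [-3.9  0.6  4.2] w 0.0134
0.98 t 10.3 tcp [0.5564 0.0077 0.3418] F [-0.9 -1.6  2.5] w 0.0135
lid_handle [(array([0.551, 0.014, 0.345]), 0.82)]
lid_slot [(array([0.642, 0.164, 0.239]), 0.79)]
rod_mid [(array([0.591, 0.176, 0.079]), 0.6)]
rod_tip [(array([0.655, 0.161, 0.08 ]), 0.71)]
rod_pivot [(array([0.535, 0.193, 0.08 ]), 0.84)]
[0.55377916 0.01479555 0.34737727]
```

View pics/d1.png

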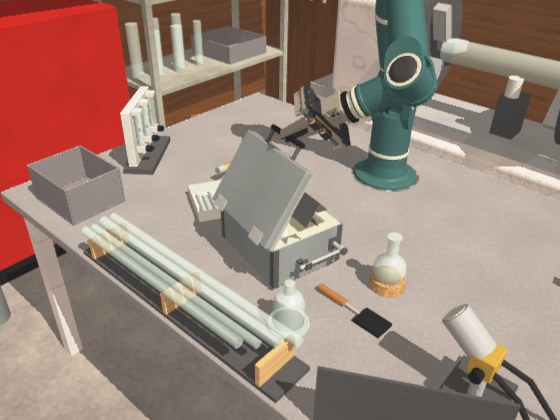

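```bash
cat >> h.py <<'E'
a=np.radians(40)
MR=rot((.12,-np.sin(a),-np.cos(a)),(0,np.cos(a),-np.sin(a)))
def rp(al,L=.045,h=.028,y=.165):
    return k2w([-.08+L*np.cos(al)+.004*np.sin(al)+.010, y, .08+L*np.sin(al)-.004*np.cos(al)-h])
E
python3 - <<'E'
from h import *
effector.release(); st("rel")
env.movel(env.sense()["ee_pos"]-MH[:,1]*.11,rate=.2); st()
for c in ("scene","side"):
  p,d=viewer.read_camera(c)
  for n in ("lid_handle","lid_slot","paddle"):
    print(n,[(np.round(x["at"],3),round(x["score"],2)) for x in tip_of(c,n)[:1]])
print("th=.97",k2w(handle(.97)))
effector.grasp(10)
for p in (k2w([-.03,.26,.25]),k2w([-.025,.215,.038]),k2w([-.025,.165,.038]),rp(0),rp(.5),rp(1)):
    q=solver.inverse_kinematics(p,MR); print(p.round(3),None if q is None else q.round(2))
st()
E
```

```text
rel t 11.82 tcp [0.5566 0.0081 0.342 ] F [-0.1  0.5  0.3] w 0.092
 t 12.52 tcp [0.5162 0.0903 0.4011] F [-0.3 -0.2  0.1] w 0.0921
lid_handle [(array([0.552, 0.016, 0.347]), 0.96)]
lid_slot [(array([0.643, 0.163, 0.236]), 0.71)]
paddle [(array([ 0.623,  0.301, -0.001]), 0.78)]
lid_handle [(array([ 0.487,  0.308, -0.002]), 0.73)]
lid_slot []
paddle [(array([0.622, 0.3  , 0.002]), 0.57)]
th=.97 [0.55167735 0.01532548 0.34613723]
[0.606 0.27  0.25 ] [-0.52  0.77 -0.34  1.22  0.67  1.77  0.46]
[0.599 0.225 0.038] [-0.47  0.96 -0.31  1.41  0.73  1.46  0.3 ]
[0.587 0.177 0.038] [-0.42  0.9  -0.3   1.52  0.75  1.39  0.3 ]
[0.587 0.177 0.048] [-0.42  0.89 -0.31  1.52  0.74  1.4   0.31]
[0.584 0.177 0.07 ] [-0.42  0.86 -0.31  1.53  0.73  1.42  0.32]
[0.57  0.181 0.088] [-0.43  0.82 -0.32  1.55  0.72  1.44  0.31]
 t 14.26 tcp [0.5161 0.0912 0.4016] F [-0.6 -0.4 -0.5] w 0.0004
```

The lid stays at about 0.97. Moving to the outside of the rod.

Run:
```python
from h import *
env.movel(k2w([-.04,.22,.38]),rate=.25); st()
env.reach(k2w([-.03,.25,.25]),MR); st()
env.movel(k2w([-.025,.215,.06]),rate=.2); st()
p,d=viewer.read_camera("scene"); cv2.imwrite("pics/e1.png",cv2.resize(p[140:360,180:450,::-1],None,fx=2.5,fy=2.5))
p,d=viewer.read_camera("wrist"); cv2.imwrite("pics/e2.png",p[:,:,::-1])
```

```text
t 15.05 tcp [0.5859 0.2329 0.38  ] F [0.3 0.9 0.7] w 0.001
 t 15.97 tcp [0.603  0.2597 0.2511] F [ 0.   1.3 -0.6] w 0.0006
 t 17.08 tcp [0.6002 0.2259 0.0613] F [-0.9  0.3 -0.2] w 0.0005
```

View pics/e1.png

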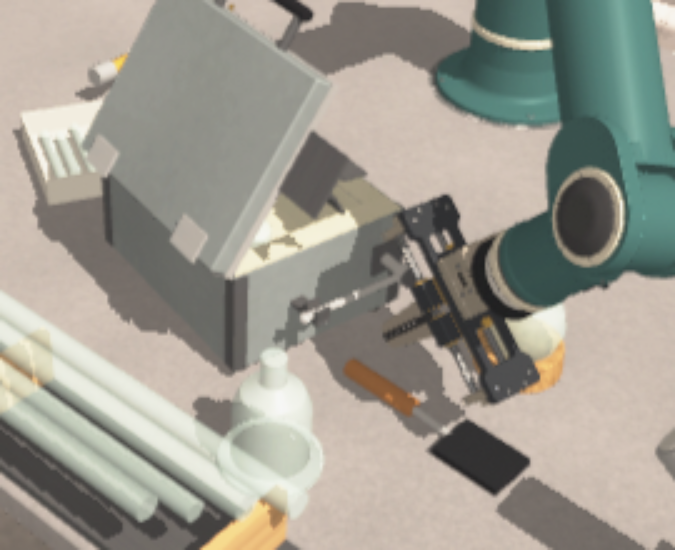

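View pics/e2.png

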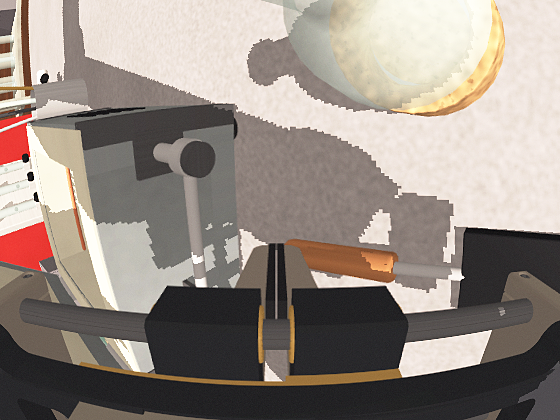

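Run:
```python
from h import *
env.movel(k2w([-.025,.215,.036]),rate=.15); st()
env.movel(k2w([-.025,.155,.036]),rate=.1); st("under")
p,d=viewer.read_camera("wrist"); cv2.imwrite("pics/f0.png",p[:,:,::-1])
for al in (.0,.2,.4,.6,.8):
    env.movel(rp(al,h=.027,y=.155),rate=.06); s=st(al)
    if np.linalg.norm(s["wrist_force"])>25: break
p,d=viewer.read_camera("scene"); cv2.imwrite("pics/f1.png",cv2.resize(p[140:360,180:450,::-1],None,fx=2.5,fy=2.5))
for n in ("rod_mid","rod_tip","rod_pivot"):
    print(n,[(np.round(x["at"],3),round(x["score"],2)) for x in tip_of("scene",n)[:1]])
p,d=viewer.read_camera("wrist"); cv2.imwrite("pics/f2.png",p[:,:,::-1])
for n in ("rod_mid","rod_tip","rod_pivot","lid_slot"):
    print(n,[(np.round(x["at"],3),round(x["score"],2)) for x in tip_of("wrist",n)[:1]])
```

```text
t 17.49 tcp [0.599  0.2247 0.0355] F [0.2 0.4 1.5] w 0.0005
under t 18.24 tcp [0.5856 0.1678 0.0365] F [ 1.   2.8 -0.9] w 0.0006
0.0 t 18.66 tcp [0.5848 0.167  0.0493] F [ 1.   3.1 -0.5] w 0.0004
0.2 t 18.96 tcp [0.5849 0.1664 0.0585] F [ 0.4  1.5 -0.1] w 0.0001
0.4 t 19.26 tcp [0.5831 0.1666 0.0676] F [ 0.7 -0.1  0.1] w 0.0005
0.6 t 19.56 tcp [0.5794 0.1679 0.0758] F [ 0.   0.5 -0.4] w 0.0005
0.8 t 19.86 tcp [0.5742 0.1696 0.083 ] F [ 0.1 -0.2  0. ] w 0.0001
rod_mid [(array([0.564, 0.184, 0.135]), 0.62)]
rod_tip [(array([0.591, 0.176, 0.188]), 0.59)]
rod_pivot [(array([0.54 , 0.189, 0.083]), 0.97)]
rod_mid [(array([0.565, 0.183, 0.128]), 0.79)]
rod_tip []
rod_pivot [(array([0.535, 0.19 , 0.078]), 0.82)]
lid_slot []
```

View pics/f1.png

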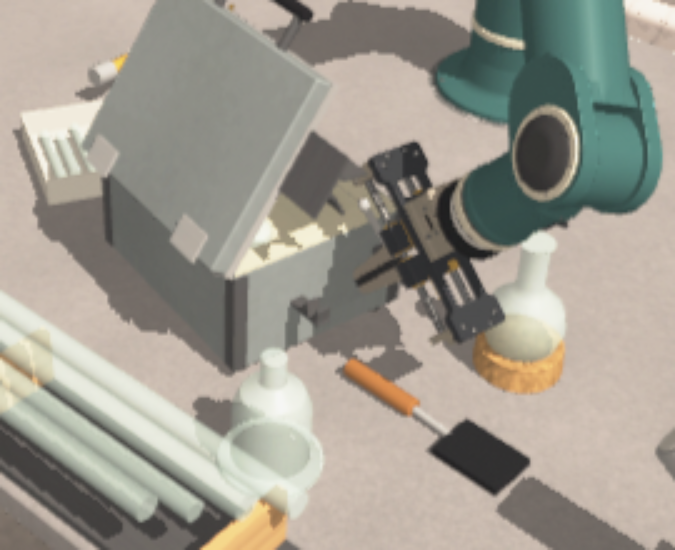

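View pics/f2.png

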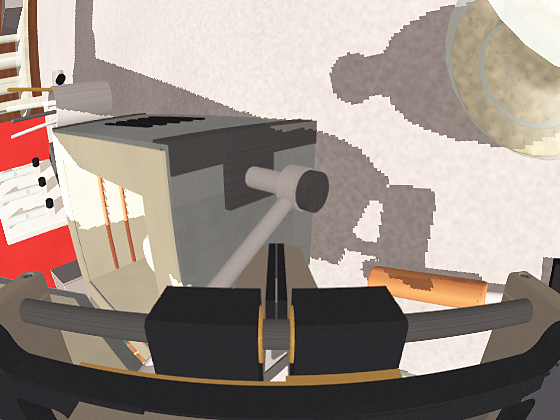

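Run:
```python
from h import *
p0=env.sense()["ee_pos"]
env.movel(p0+R@np.array([.010,0,-.007]),rate=.08); st()
env.movel(p0+R@np.array([.012,.085,-.007]),rate=.2); st()
env.movel(p0+R@np.array([.012,.10,.13]),rate=.25);st()
p,d=viewer.read_camera("scene"); cv2.imwrite("pics/g1.png",cv2.resize(p[140:360,180:450,::-1],None,fx=2.5,fy=2.5)); np.save("g1.npy",d); cv2.imwrite("pics/g1raw.png",p[:,:,::-1])
for n in ("rod_mid","rod_tip","rod_pivot","lid_slot","lid_handle"):
    print(n,[(np.round(x["at"],3),round(x["score"],2)) for x in tip_of("scene",n)[:1]])
p,d=viewer.read_camera("wrist"); cv2.imwrite("pics/g2.png",p[:,:,::-1])
for n in ("rod_mid","rod_tip","rod_pivot","lid_slot"):
    print(n,[(np.round(x["at"],3),round(x["score"],2)) for x in tip_of("wrist",n)[:1]])
for al in (.8,.9,1,1.1,1.2): print(al,k2w([-.08+.126*np.cos(al),.165,.08+.126*np.sin(al)]).round(3))
```

```text
t 20.61 tcp [0.585  0.1664 0.0754] F [ 1.3 -0.2  2.3] w 0.0007
 t 21.18 tcp [0.6062 0.2478 0.0749] F [-0.   0.6 -0.3] w 0.0004
 t 21.88 tcp [0.6099 0.2622 0.2114] F [ 0.2 -0.   0.2] w 0.0004
rod_mid [(array([0.563, 0.186, 0.131]), 0.55)]
rod_tip [(array([0.592, 0.176, 0.186]), 0.44)]
rod_pivot [(array([0.536, 0.19 , 0.082]), 0.9)]
lid_slot [(array([0.641, 0.165, 0.241]), 0.74)]
lid_handle [(array([0.643, 0.163, 0.239]), 0.43)]
rod_mid [(array([0.566, 0.182, 0.133]), 0.67)]
rod_tip [(array([0.597, 0.174, 0.186]), 0.56)]
rod_pivot [(array([0.535, 0.191, 0.078]), 0.76)]
lid_slot [(array([0.645, 0.165, 0.238]), 0.97)]
0.8 [0.619 0.169 0.17 ]
0.9 [0.61  0.171 0.179]
1 [0.6   0.173 0.186]
1.1 [0.589 0.176 0.192]
1.2 [0.578 0.179 0.197]
```

View pics/g1.png

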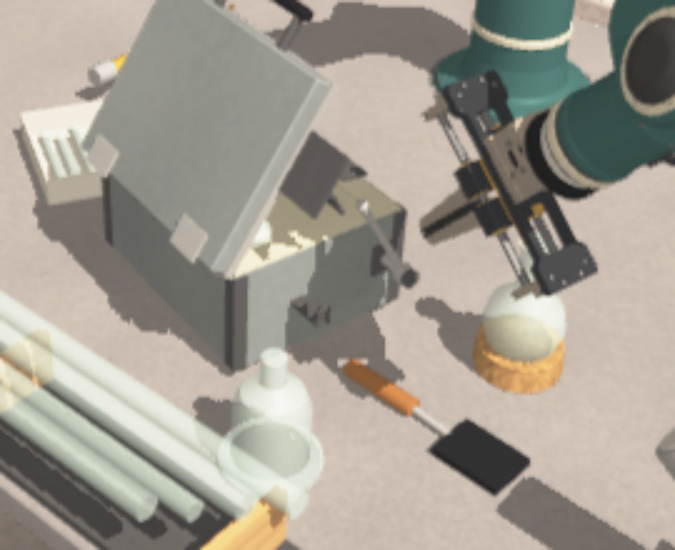

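View pics/g2.png

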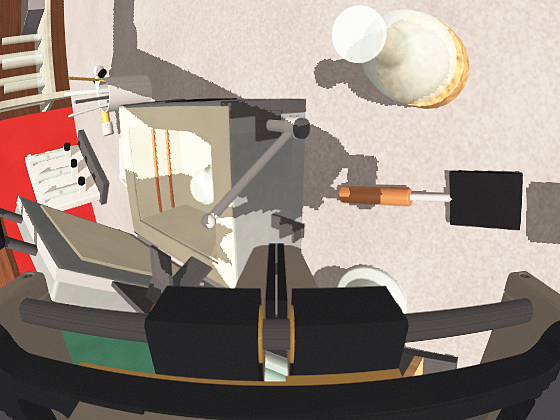

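Run:
```python
from h import *
def proj(p):
    i=viewer.camera_info("scene");c=i["rotation"].T@(np.array(p)-i["eye"]);x=np.array([c[0],-c[1],-c[2]]);u=i["intrinsics"]@x;return u[:2]/u[2]
i=viewer.camera_info("wrist");T=i["T_tool_cam"];s=env.sense()
def projw(p):
    t=s["tcp_rot"].T@(np.array(p)-s["ee_pos"]);c=np.linalg.inv(T)@np.r_[t,1];x=np.array([c[0],-c[1],-c[2]])
    th=np.arctan2(np.hypot(x[0],x[1]),x[2]);f=i["intrinsics"];r=f[0,0]*th/np.hypot(x[0],x[1]);return np.array([f[0,2]+r*x[0],f[1,2]+r*x[1]])
for al in (0,.9,.95,1,1.05,1.1,1.15): 
    p=k2w([-.08+.126*np.cos(al),.165,.08+.126*np.sin(al)]);print(al,proj(p).round(1),projw(p).round(1))
for n,q in (("piv",[-.08,.165,.08]),("nut",[-.08,.18,.08])):print(n,proj(k2w(q)).round(1),projw(k2w(q)).round(1))
g=cv2.imread("pics/g1raw.png")[205:265,305:365];w=cv2.imread("pics/g2.png")[100:240,190:330]
cv2.imwrite("pics/gz.png",np.hstack([cv2.resize(g,(390,390),interpolation=0),cv2.resize(w,(390,390),interpolation=0)]))
a=cv2.imread("pics/a_scene.png")[235:285,290:360];cv2.imwrite("pics/az.png",cv2.resize(a,None,fx=8,fy=8,interpolation=0))
```

```text
0 [300.9 266.6] [292.3 242.4]
0.9 [318.7 227.5] [221.5 232.1]
0.95 [320.5 225.5] [217.7 228. ]
1 [322.3 223.6] [213.9 223.5]
1.05 [324.2 221.8] [210.3 218.6]
1.1 [326.1 220. ] [206.9 213.2]
1.15 [328.  218.3] [203.6 207.3]
piv [340.7 248.9] [294.3 126.4]
nut [344.5 252. ] [306.9 127.6]
```

View pics/gz.png

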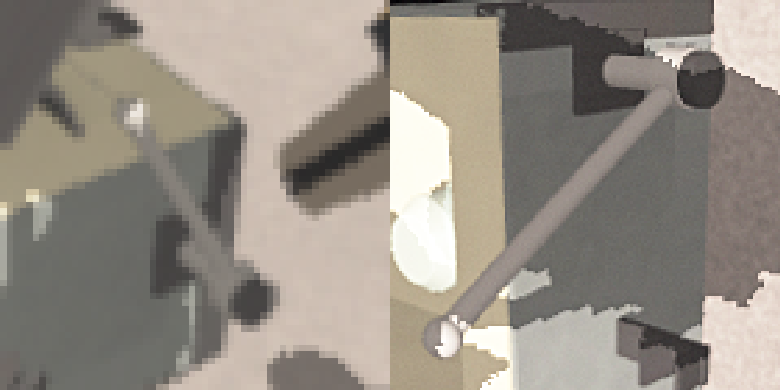

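View pics/az.png

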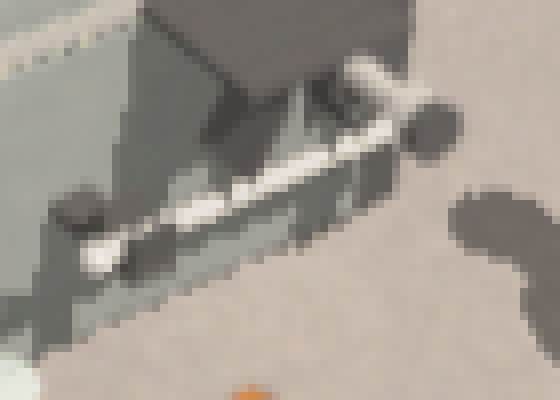

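Comparing the ball and nut pixels with the projected model puts the rod at about 1.03 rad, inside 0.92–1.08. Now I'll take the handle and lower the lid.

Run:
```python
from h import *
env.movel(k2w([-.06,.24,.40]),rate=.25); st()
effector.release()
env.reach(hp(.97,.12),MH); st("pre")
p,d=viewer.read_camera("scene"); cv2.imwrite("pics/h1.png",cv2.resize(p[80:360,160:450,::-1],None,fx=2,fy=2))
print([(np.round(x["at"],3),round(x["score"],2)) for x in tip_of("scene","lid_handle")[:1]], k2w(handle(.97)))
print([(np.round(x["at"],3),round(x["score"],2)) for x in tip_of("scene","rod_tip")[:1]])
```

```text
t 23.86 tcp [0.5713 0.2579 0.4003] F [-0.1 -0.3  0. ] w 0.0005
pre t 26.02 tcp [0.5115 0.0998 0.407 ] F [ 0.5  0.2 -1.2] w 0.0918
[(array([0.551, 0.016, 0.348]), 0.56)] [0.55167735 0.01532548 0.34613723]
[(array([0.594, 0.177, 0.187]), 0.62)]
```

View pics/h1.png

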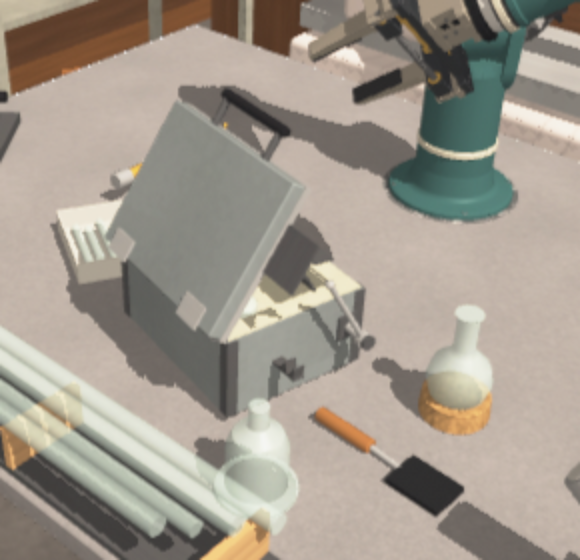

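Run:
```python
from h import *
env.movel(hp(.97),rate=.12); st("in")
effector.grasp(20); s=st("grasp")
if s["gripper_width"]>.005:
    off=s["ee_pos"]-k2w(handle(.97))
    for th in (.86,.74,.62):
        env.movel(k2w(handle(th))+off,rate=.1); s=st(th)
        if np.linalg.norm(s["wrist_force"])>35: print("stop");break
p,d=viewer.read_camera("scene"); cv2.imwrite("pics/i1.png",cv2.resize(p[80:360,160:450,::-1],None,fx=2,fy=2))
for n in ("rod_tip","lid_slot"):print([(np.round(x["at"],3),round(x["score"],2)) for x in tip_of("scene",n)[:1]])
```

```text
in t 27.32 tcp [0.5552 0.0093 0.3415] F [-0.4  0.4 -0. ] w 0.092
grasp t 28.48 tcp [0.555  0.0085 0.3414] F [0.3 0.1 0.1] w 0.0132
0.86 t 28.91 tcp [0.532  0.0144 0.3258] F [-3.3  1.9  0.6] w 0.0135
0.74 t 29.36 tcp [0.5102 0.0201 0.3066] F [-2.8  2.1 -1.7] w 0.0135
0.62 t 29.81 tcp [0.4905 0.0251 0.2849] F [-0.6  1.7 -2.8] w 0.0137
[(array([0.593, 0.174, 0.19 ]), 0.4)]
[(array([0.612, 0.171, 0.206]), 0.71)]
```

View pics/i1.png

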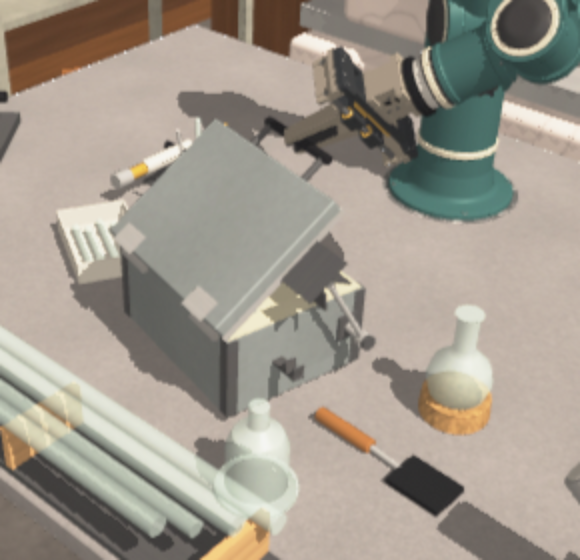

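The ball has gone in under the bracket (about (335,285)). I'll lower further, let go and retreat.

Run:
```python
from h import *
off=env.sense()["ee_pos"]-k2w(handle(.62))
for th in (.56,.50):
    env.movel(k2w(handle(th))+off,rate=.06); s=st(th)
    if np.linalg.norm(s["wrist_force"])>35: print("stop");break
effector.release(); st()
env.movel(env.sense()["ee_pos"]-MH[:,1]*.10,rate=.15); st()
env.pause(1.0)
for k in range(2):
  for c in ("scene","side"):
    p,d=viewer.read_camera(c); cv2.imwrite(f"pics/j{k}{c}.png",cv2.resize(p[80:360,160:450,::-1],None,fx=2,fy=2))
    for n in ("rod_tip","lid_slot","rod_mid","lid_handle"):print(n,[(np.round(x["at"],3),round(x["score"],2)) for x in tip_of(c,n)[:1]])
  env.pause(.8)
for th in (.4,.45,.5): print(th,k2w(handle(th)))
st()
```

```text
0.56 t 30.36 tcp [0.4813 0.0274 0.2727] F [-1.5  2.  -3.3] w 0.0134
0.5 t 30.76 tcp [0.473  0.0295 0.2603] F [-0.7  2.1 -4. ] w 0.0137
 t 31.97 tcp [0.4735 0.0294 0.2612] F [-1.1  0.4 -0.6] w 0.0916
 t 32.78 tcp [0.4366 0.1041 0.3151] F [-0.8 -0.5 -0.7] w 0.092
rod_tip [(array([0.594, 0.176, 0.185]), 0.49)]
lid_slot [(array([0.602, 0.177, 0.192]), 0.73)]
rod_mid [(array([0.566, 0.184, 0.129]), 0.6)]
lid_handle [(array([0.462, 0.036, 0.255]), 0.79)]
rod_tip []
lid_slot [(array([0.6  , 0.176, 0.187]), 0.87)]
rod_mid [(array([ 0.355, -0.382,  0.001]), 0.62)]
lid_handle [(array([0.463, 0.042, 0.257]), 0.79)]
rod_tip [(array([0.596, 0.176, 0.189]), 0.58)]
lid_slot [(array([0.599, 0.177, 0.189]), 0.9)]
rod_mid [(array([0.598, 0.173, 0.183]), 0.65)]
lid_handle [(array([0.463, 0.036, 0.256]), 0.73)]
rod_tip [(array([0.462, 0.037, 0.256]), 0.17)]
lid_slot [(array([0.6  , 0.176, 0.187]), 0.81)]
rod_mid [(array([ 0.67 , -0.017,  0.129]), 0.26)]
lid_handle [(array([0.462, 0.04 , 0.257]), 0.64)]
0.4 [0.45775801 0.03900511 0.24446533]
0.45 [0.46357425 0.03753868 0.25541491]
0.5 [0.46991387 0.03594029 0.26605103]
 t 36.38 tcp [0.4367 0.1049 0.3154] F [ 0.  -0.1  0.2] w 0.0916
```

View pics/j1scene.png

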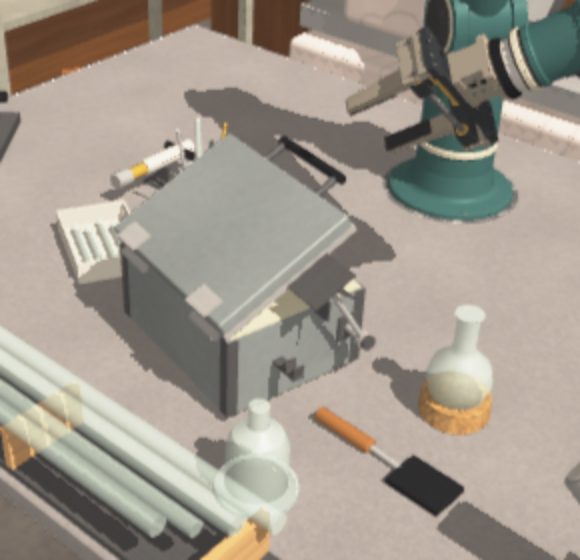

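The lid stands at about 0.45 with the rod under the bracket and the gripper clear. One last check for stillness, then I'll hand in.

Run:
```python
from h import *
p1,d1=viewer.read_camera("scene"); env.pause(2.0); p2,d2=viewer.read_camera("scene")
a=np.abs(p1.astype(int)-p2).max(2)[80:360,160:340]; m=(np.abs(d1-d2)[80:360,160:340]>.004)
print("changed px",(a>25).sum(),m.sum())
for n in ("flask","pick_cup","bell","paddle","tray","lid_handle"):print(n,[(np.round(x["at"],3),round(x["score"],2)) for x in tip_of("scene",n)[:1]])
st()
print(workorder.finish_job())
```

```text
changed px 0 19986
flask [(array([0.487, 0.31 , 0.004]), 0.84)]
pick_cup []
bell [(array([0.76 , 0.21 , 0.001]), 0.65)]
paddle [(array([ 0.623,  0.303, -0.004]), 0.71)]
tray [(array([ 0.543, -0.299, -0.001]), 0.58)]
lid_handle [(array([0.459, 0.038, 0.257]), 0.59)]
 t 38.78 tcp [0.4367 0.1049 0.3154] F [ 0.3 -0.   0.1] w 0.0921
the job is handed in; nothing more can be done
None
```

The kiln lid is propped on the rod and the job is handed in at about 39 s of the 64 s allowed; no verdict was reported. I raised the lid by its handle to about 0.97 rad and the stay held it. I then pushed the rod up to about 1.03 rad with the shut fingers, lowered the lid to 0.50 holding the handle, let go, and drew the gripper clear.

**Checks that agreed**
- **Lid angle:** the handle position matches about 0.45 rad.
- **Ball in the slot:** the scene camera put the rod tip and slot seat about 3 mm apart.
- **Stillness:** no scene colour pixels around the lid changed over the last 2 s.
- **Gripper:** the wrist force was near zero, so the robot was touching nothing.
- **Surroundings:** the flask, bell, paddle and tray were within about 6 mm of their first readings, close to the camera error.

**Checks that failed or were missing**
- The depth-difference check gave no useful result, because it flagged about 20,000 pixels between two pictures with identical colour. I take that as depth noise.
- The pick cup was not found in the last picture, the torch was not checked at the end, and the glass was never measured. I never worked near the cup or torch, and nothing went into the kiln.
- The side camera could not see the rod tip, so the 3 mm seating distance comes from one camera only.

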